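Find the off-balance load beam on the knife-edge stand

TASK

Two spare load beams for the hardness tester are parked on the rails at one end of the green balancing stand. Move each one along the knife edge until it is clear of the rails and let it hang there freely, then lift the one that dips off and put it in the red reject tray, leaving the one that balances hanging level on the free part of the edge. Don't knock a beam off the stand, and don't disturb the two bearing rings standing behind it.

Things in the scene. Friction and masses are not known exactly. Their poses are not given: they have to be found in the camera images.
- stand: green cast-iron balancing stand, fixed, base 150 (x) by 400 (y) by 20 mm, origin under its centre on the bench. A steel knife edge runs along its own y at x = 0, 130 mm high, from y = -175 to +189 mm. The end with the rails (-y) is on the right as the robot sees it. End uprights at y = +-186 mm stay 20 mm below the edge. A parked beam slides with friction of 0.5 to 0.7 of its weight.
- rails (a point): between the two round steel parking rails (8 mm thick, at x = +-45 mm of the stand, tops 134 mm high), at stand y = -100 mm. They run from y = -175 to -34 mm, then slope down and end at y = -10 mm. Beams parked on them lie level across the knife edge, 1.5 mm clear of it, origins near y = -126 and -46 mm. A beam is clear of the rails when its origin is past y = +4 mm.
- edge_free (a point): point on the knife edge in the middle of its free part, stand y = +90 mm, 130 mm high
- edge_stop (a point): foot of the small dark stop at the far end of the free edge, stand y = +189 mm; it stands 12 mm above the edge and keeps beams from sliding off
- beam_a: one of two look-alike load beams, arched like a yoke, aluminium, 188 mm long, 0.45 to 0.7 kg. Own x along its length, y across (along the knife edge), z up. Origin: apex of the open 100 degree V-seat (dark steel, 36 mm long in y, reaching 9 mm below the origin) under its middle, which sits on the knife edge. Arms 20 mm wide, 2 to 16 mm above the origin.
- beam_a_hub (a point): centre of that beam's hub, 19 mm above its origin: a solid block 40 (x) by 36 (y) by 30 (z) mm in the middle of the beam; its two flat y flanks can be pushed or gripped. Weight hangs 17 mm below the seat: a true beam settles level on the edge, an off-centre one dips at one end by about 20 degrees after swinging some 3 s. Nothing marks which is off-centre; on the rails both lie level.
- beam_a_eye (a point): centre of that beam's brass eye at own x = +80 mm, 45 mm below the origin, 28 mm across, 26 mm wide; a like eye at x = -80 mm. Each hangs on a 16 x 20 mm leg. The beam can stand on its two eyes, its origin then 59 mm above what it stands on.
- beam_b: one of two look-alike load beams, arched like a yoke, aluminium, 188 mm long, 0.45 to 0.7 kg. Own x along its length, y across (along the knife edge), z up. Origin: apex of the open 100 degree V-seat (dark steel, 36 mm long in y, reaching 9 mm below the origin) under its middle, which sits on the knife edge. Arms 20 mm wide, 2 to 16 mm above the origin.
- beam_b_hub (a point): centre of that beam's hub, 19 mm above its origin: a solid block 40 (x) by 36 (y) by 30 (z) mm in the middle of the beam; its two flat y flanks can be pushed or gripped. Weight hangs 17 mm below the seat: a true beam settles level on the edge, an off-centre one dips at one end by about 20 degrees after swinging some 3 s. Nothing marks which is off-centre; on the rails both lie level.
- beam_b_eye (a point): centre of that beam's brass eye at own x = +80 mm, 45 mm below the origin, 28 mm across, 26 mm wide; a like eye at x = -80 mm. Each hangs on a 16 x 20 mm leg. The beam can stand on its two eyes, its origin then 59 mm above what it stands on.
- reject_tray: red open sheet-metal tray, fixed, outside 250 (x) by 145 (y) by 42 mm, walls and floor about 4 mm; origin under its centre on the bench. A beam fits lengthwise along its x, standing on its eyes or lying on its side.
- bearing_cone: bystander: taper roller bearing inner ring with rollers, 77 mm across, 34 mm high, origin under its centre, loose
- bearing_cup: bystander: dark bearing outer ring, 100 mm across, 26 mm high, origin under its centre, loose
Mind the look-alikes: they are no part of the job. What is shaped like the beam_b but pink or purple is not meant.

How it is judged:
On the way:
1. the off-centre beam hangs on the free part of the knife edge, touched by nothing, and is seen to dip (((y of beam_a in the frame of stand between 0.004 and 0.19 m and x of beam_a in the frame of stand between -0.008 and 0.008 m and z of beam_a in the frame of stand between 0.124 and 0.136 m and angle between the y axis of beam_a and the y axis of stand, either way round below 0.2 rad and angle between beam_a's own z axis and vertical above 0.15 rad and contact force between each of the arm, the fingers and beam_a below 0.1 N) or (y of beam_b in the frame of stand between 0.004 and 0.19 m and x of beam_b in the frame of stand between -0.008 and 0.008 m and z of beam_b in the frame of stand between 0.124 and 0.136 m and angle between the y axis of beam_b and the y axis of stand, either way round below 0.2 rad and angle between beam_b's own z axis and vertical above 0.15 rad and contact force between each of the arm, the fingers and beam_b below 0.1 N))), for 0.3 s.
At the end, for the whole second after the job is handed in: one beam hangs at rest, seated on the knife edge past the rails, level within 5.7 degrees; the other, the one that dipped, rests down inside the red tray, its origin within 45 mm lengthwise and 66 mm across of the tray's centre and at most 80 mm above the bench (((y of beam_a in the frame of stand between 0.004 and 0.19 m and x of beam_a in the frame of stand between -0.008 and 0.008 m and z of beam_a in the frame of stand between 0.124 and 0.136 m and angle between the y axis of beam_a and the y axis of stand, either way round below 0.2 rad and angle between beam_a's own z axis and vertical below 0.1 rad and linear speed of each of beam_a, beam_b below 0.02 m/s and angular speed of each of beam_a, beam_b below 0.15 rad/s and x of beam_b in the frame of reject_tray between -0.045 and 0.045 m and y of beam_b in the frame of reject_tray between -0.066 and 0.066 m and z of beam_b in the frame of reject_tray below 0.08 m) or (y of beam_b in the frame of stand between 0.004 and 0.19 m and x of beam_b in the frame of stand between -0.008 and 0.008 m and z of beam_b in the frame of stand between 0.124 and 0.136 m and angle between the y axis of beam_b and the y axis of stand, either way round below 0.2 rad and angle between beam_b's own z axis and vertical below 0.1 rad and linear speed of each of beam_b, beam_a below 0.02 m/s and angular speed of each of beam_b, beam_a below 0.15 rad/s and x of beam_a in the frame of reject_tray between -0.045 and 0.045 m and y of beam_a in the frame of reject_tray between -0.066 and 0.066 m and z of beam_a in the frame of reject_tray below 0.08 m))); the robot touches nothing.
It fails at once if a beam is knocked off the stand ((height (world z) of beam_a below 0.105 m and horizontal distance between beam_a and reject_tray above 0.12 m) or (height (world z) of beam_b below 0.105 m and horizontal distance between beam_b and reject_tray above 0.12 m)).
It fails at once if a bearing ring is moved more than 20 mm (distance of any of bearing_cone, bearing_cup from where it was at the start of the episode above 0.02 m).
It also fails if it takes over 67 s, if anything falls off the work surface, if the arm or the gripper's body presses on something with over 40 N, if the wrist force passes 120 N, or if a joint passes its speed limit or range.

ROBOT

A 6-joint arm with a two-finger parallel gripper is mounted at the origin on the work surface. World frame = base frame: x ahead of the robot, y to its left, z up, the work surface at z = 0. Lengths are in m, angles in rad, forces in N, time in s.
With the tool pointing down it reaches from about 0.3 to 0.875 m from the base axis. Payload 6.4 kg.
Tool frame: the origin (TCP) lies midway between the tips of the shut fingers; the grasp point (between the pads) lies 19 mm behind it; z points along the fingers, y is the line along which they close (so a half turn about z gives the same grasp; the last joint's range is limited). The gripper opens to 85 mm and grips with 20 to 120 N. Pads are 22 mm wide; open, the fingers measure 114 mm over their backs; the gripper's body (76 mm by 85 mm) begins 54 mm behind the grasp point. The pads swing forward as they close: fully open they stand 13 mm farther back than shut.
Start: joints at [1.069, 0.181, 1.607, -0, 1.354, -0.206], TCP at [0.168, 0.55, 0.231] pointing down, gripper open.
Joint ranges: [-2.99, 2.99], [-0.89, 2.07], [0.3, 2.58], [-1.14, 4.28], [0, 2.63], [-3.12, 3.12]. Speed limits (rad/s): [2.57, 2.57, 3.01, 3.14, 3.14, 3.14].

INTERFACE

Orientations are given as a unit quaternion [w, x, y, z].
In Python, from bench import ctrl gives the robot as it stands. The module is installed in compiled form; this text tells all that it offers.
- The arm moves only by the tool move_arm, never from a script. Its argument "plan" is one flat list of numbers, 6 for each row, row after row: the shift along the world's x, y, z in units of 50 mm (1.0 is 50 mm), then the turn, a rotation vector about the world's x, y, z in rad. A call has 1 to 10 rows; each row is the pose to reach, as a shift and turn from the pose commanded when the call began; what a row does not reach only later rows make up. A row lasts 1/8 s, in which the tool goes at most 62.5 mm and 10.7 degrees, less where a joint would pass 70% of its speed; a pose out of reach is approached as far as the arm can. A call with a gripper value outside its range is refused whole. "grip" is the finger opening in mm, from 0 to 85.4, set as the call begins (left out, the last holds). The fingers move at their own pace and stop on an object; the grip force is fixed at half the most. Time passes only in rows, so rows that repeat a pose let the fingers close. It gives the time, the measured TCP pose, the force, the opening and the grip force at its end, in the units of the state.
- ctrl.get_obs(): the state, without advancing time (a new reading comes with each control period).
- ctrl.camera(name): name is "scene" or "top" or "wrist"; returns a dict with "pixels" (420x560x3 uint8, red, green, blue), "fx", "fy", "cx", "cy" (pixels), "origin" and "attitude" of the camera in the world. Camera axes: x right, y down, z forward; pixel columns grow to the right and rows downward; lengths in m; the calibration is good to about 2 mm. The wrist camera is an equidistant fisheye: a pixel r from the principal point sees the ray r / f radians off the axis. A picture is of the moment at which its call begins. There is no depth.
- ctrl.hand_in(): hands the job in; it is judged then, once.
The state is a dict: "time_s": time; "q": joint angles; "dq": joint speeds; "joint_efforts": joint torques, N m; "eef_pos": TCP position; "eef_rot": TCP orientation; "wrist_force": force on the tool from outside, world axes, zero at the start; "torque": the same for the moment, N m; "opening": opening from 0.0 (shut) to 1.0 (fully open); "grasp_force": force on a finger pad.
Only numpy, scipy, OpenCV 4.12 (cv2) and the standard library are available. Lean on these libraries where they do the work, as an engineer would, in place of code of your own. Each camera call takes 0.05 s, during which the arm holds its last target. There are 200 camera calls.

## Working session

There is one attempt and no reset: what is moved stays moved. The work goes in short steps, Python scripts to look and compute and a tool call to move; the robot and the scene stay as the last step left them, time stands still between calls to the robot, and variables do not carry over. Pictures are saved under pics/ and viewed, at most 14 in all, crops included, and the job is handed in when it is done.

Besides the shell and the picture viewer there is one more tool, called by a JSON object that holds its "method" and its "body". move_arm: Moves the arm, as the interface text tells. Its arguments: {"type":"object","properties":{"plan":{"type":"array"},"grip":{"type":"number"}},"required":["plan"]}

```bash
mkdir -p pics; cat > h.py <<'E'
import numpy as np,cv2
from bench import ctrl
from scipy.spatial.transform import Rotation as R
def snap(n,f):
    c=ctrl.camera(n); cv2.imwrite('pics/'+f,c['pixels'][:,:,::-1]); np.savez('pics/'+f[:-4],**c); return c
def rot(c):
    a=np.array(c['attitude']); return a if a.shape==(3,3) else R.from_quat(a[[1,2,3,0]]).as_matrix()
def ray(c,u,v):
    return rot(c)@np.array([(u-c['cx'])/c['fx'],(v-c['cy'])/c['fy'],1.])
def atz(c,u,v,z):
    d=ray(c,u,v);o=np.array(c['origin']);return o+d*(z-o[2])/d[2]
def proj(c,p):
    q=rot(c).T@(np.array(p)-c['origin']);return [c['fx']*q[0]/q[2]+c['cx'],c['fy']*q[1]/q[2]+c['cy']]
def load(f): return dict(np.load('pics/'+f+'.npz'))
E
python3 - <<'E'
from h import *
for n in('scene','top'):
    c=snap(n,n+'0.png');print({k:np.round(v,3).tolist() for k,v in c.items() if k!='pixels'})
o=ctrl.get_obs();print(o)
E
```

```text
{'fx': 425.404, 'fy': 425.404, 'cx': 275.408, 'cy': 210.898, 'origin': [1.113, -0.595, 1.176], 'attitude': [-0.279, 0.865, 0.396, -0.132]}
{'fx': 521.73, 'fy': 521.73, 'cx': 279.035, 'cy': 205.863, 'origin': [0.377, -0.106, 1.686], 'attitude': [0.043, -0.704, 0.708, -0.03]}
{'time_s': 0.1, 'q': array([ 1.06867784e+00,  1.81483604e-01,  1.60787192e+00, -8.71374929e-06,
        1.35381056e+00, -2.06279088e-01]), 'dq': array([ 0.00043097, -0.00104606, -0.00180377,  0.00183674,  0.00038495,
        0.00058491]), 'joint_efforts': array([ 1.61958211e-03, -4.45873654e+01, -3.52242959e+01, -9.94784773e-05,
        4.05654166e-03, -2.42152095e-05]), 'eef_pos': array([0.16737391, 0.54959567, 0.23048221]), 'eef_rot': array([-2.68874499e-04,  1.47379891e-01,  9.89079647e-01, -7.39357458e-04]), 'wrist_force': array([ 0.17549698, -0.50983006, -0.5657188 ]), 'torque': array([0.01381085, 0.05849689, 0.03615467]), 'grasp_force': 0.0, 'opening': 1.0007343584044857}
```

View pics/scene0.png

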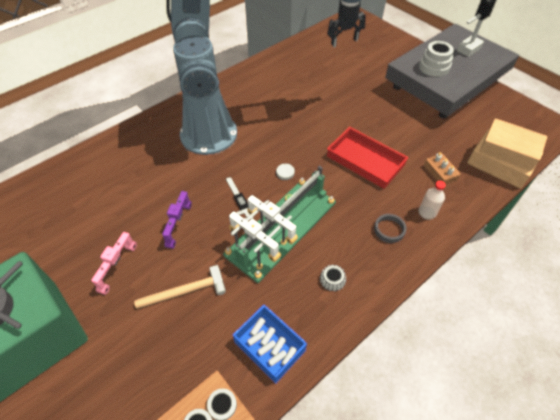

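View pics/top0.png

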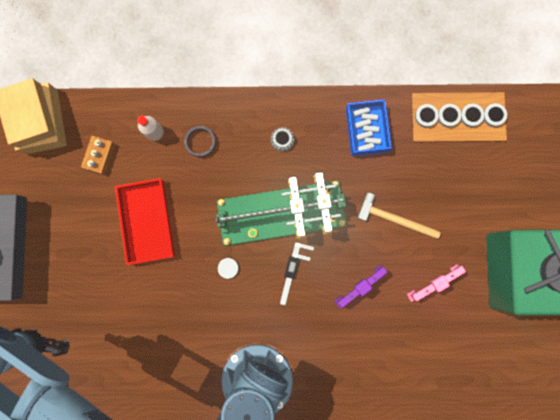

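The top view shows the stand at about (218–345, 180–245), the white beams at about (297,206) and (323,202), the tray at about (145,222), and the rings at (200,141) and (282,138). I'll enlarge this area for accuracy.

```bash
python3 - <<'E'
from h import *
t=load('top0')['pixels'][165:255,110:360,::-1];s=load('scene0')['pixels'][155:285,215:345,::-1]
a=cv2.resize(t,None,fx=3.2,fy=3.2,interpolation=cv2.INTER_CUBIC)
b=cv2.resize(s,(310,310),interpolation=cv2.INTER_CUBIC)
im=np.zeros((598,800,3),np.uint8);im[:288]=a;im[288:598,:310]=b;
im[288:598,310:620]=0
cv2.imwrite('pics/crop0.png',im)
# tray: red mask
c=load('top0');p=c['pixels'].astype(int)
m=((p[...,0]>150)&(p[...,1]<60)&(p[...,2]<60)).astype(np.uint8)
m[:170]=0
k=cv2.findContours(m,0,2)[0];k=max(k,key=cv2.contourArea);r=cv2.minAreaRect(k);print(r)
q=np.array([atz(c,*x,.042) for x in cv2.boxPoints(r)]);print(q.round(4),q.mean(0),[np.linalg.norm(q[i]-q[i-1]) for i in range(4)])
E
```

```text
((143.81793212890625, 221.56646728515625), (80.1341323852539, 47.51787185668945), 81.25383758544922)
[[0.6156 0.452  0.042 ]
 [0.6379 0.3014 0.042 ]
 [0.3856 0.258  0.042 ]
 [0.3635 0.4061 0.042 ]] [0.50066328 0.35438195 0.042     ] [np.float64(0.2562297783851205), np.float64(0.15220098230535223), np.float64(0.2560856818705967), np.float64(0.14975090751933037)]
```

View pics/crop0.png

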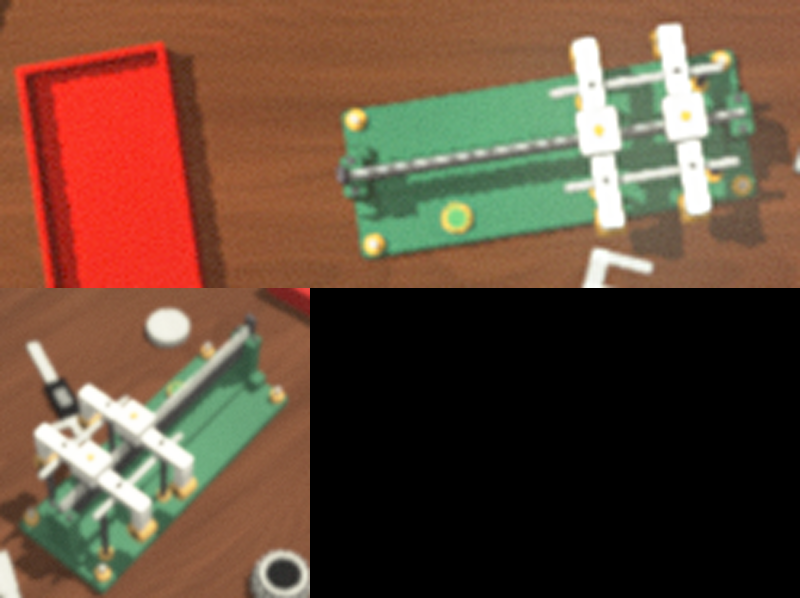

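The crop gives the stop foot at crop (345,174), the right end of the knife edge at (745,110), and the hub tops at (600,131) and (686,117). Next I'll turn these into positions.

```bash
python3 - <<'E'
from h import *
c=load('top0');f=lambda x,y,z:atz(c,110+x/3.2,165+y/3.2,z)
L=f(345,174,.13);Rr=f(745,110,.13);print(L,Rr,np.linalg.norm(L-Rr))
for x,y in((600,131),(686,117)):print(f(x,y,.166))
# base corners (screws) and green-mask rectangle
p=c['pixels'];h=cv2.cvtColor(p,cv2.COLOR_RGB2HSV)
for x,y in((355,119),(373,244),(720,60),(742,185)):print('screw',f(x,y,.022))
s=load('scene0');
g=lambda x,y,z:atz(s,215+x*130/310,155+(y-288)*130/310,z)
print('scene',g(250,325,.13),g(134,414,.166),g(91,457,.166))
d=(L-Rr)/np.linalg.norm(L-Rr);print('dir y',d,np.arctan2(d[1],d[0]))
o=Rr+d*.175;print('stand origin',o)
for x,y in((600,131),(686,117)):
  q=f(x,y,.166)-o;print('along',q@d,'perp',q@[d[1],-d[0],0])
for z in (.13,):
  a=g(250,325,z)
# rings
for u,v in((200,141),(282,138)):print(atz(c,u,v,.03))
E
```

```text
[0.49841603 0.10675648 0.13      ] [ 0.55639896 -0.26811836  0.13      ] 0.37933253158108327
[ 0.5337378  -0.13169089  0.166     ]
[ 0.54613415 -0.21041318  0.166     ]
screw [0.56224366 0.11190042 0.022     ]
screw [0.43672907 0.09298125 0.022     ]
screw [ 0.61959211 -0.25515053  0.022     ]
screw [ 0.49366949 -0.27512898  0.022     ]
scene [0.50278096 0.10815535 0.13      ] [ 0.5348439  -0.12605303  0.166     ] [ 0.5499553 -0.2064786  0.166    ]
dir y [-0.15285513  0.98824861  0.        ] 1.7242530439807626
stand origin [ 0.52964931 -0.09517486  0.13      ]
along -0.03671186203962291 perp -0.001541212777351418
along -0.11640390346478098 perp -0.0013236498716558685
[0.76141076 0.18038533 0.03      ]
[ 0.76903127 -0.08557862  0.03      ]
```

{"method": "move_arm", "body": {"plan": [1.2,-2.2,0.4,0,0,0.07,2.4,-4.5,0.6,0,0,0.15,3.6,-6.8,0.6,0,0,0.22,4.2,-7.8,0.6,0,0,0.26,4.8,-8.9,0.6,0,0,0.3,5.4,-10,0.6,0,0,0.33,6,-11,0.6,0,0,0.37,6.6,-12.1,0.6,0,0,0.4,7.1,-13,0.6,0,0,0.43,7.34,-13.56,0.6,0,0,0.449], "grip": 60}}

```text
time_s: 1.35
eef_pos: [0.4656, -0.0001, 0.2599]
eef_rot: [0.0, -0.077, 0.997, 0.0]
wrist_force: [0.1, 0.3, -0.1]
opening: 0.704
grasp_force: 0.0
```

{"method": "move_arm", "body": {"plan": [0,0,0,0,0,0,0,0,0,0,0,0,0,0,0,0,0,0]}}

```text
time_s: 1.72
eef_pos: [0.4646, 0.0031, 0.2598]
eef_rot: [-0.0, -0.077, 0.997, 0.0]
wrist_force: [0.1, -0.1, -0.5]
opening: 0.702
grasp_force: 0.0
```

```bash
python3 - <<'E'
from h import *
o=ctrl.get_obs();print(o['time_s'],o['eef_pos'],o['eef_rot'],o['q'],o['opening'])
c=snap('wrist','w1.png');print(c['fx'],c['cx'],c['cy'],c['origin'],c['attitude'])
E
```

```text
1.725 [0.46455295 0.00306896 0.25976204] [-2.08438528e-04 -7.73059966e-02  9.97007375e-01  1.84637086e-04] [-2.49917614e-01 -9.89105364e-02  1.83866045e+00  2.18745409e-04
  1.40235621e+00 -1.97551708e+00] 0.7018116673002884
325.19226210127806 276.5427414604252 211.99117767345422 [ 0.38448755 -0.00991711  0.4029371 ] [0.10343118 0.64185959 0.75017311 0.12065883]
```

View pics/w1.png

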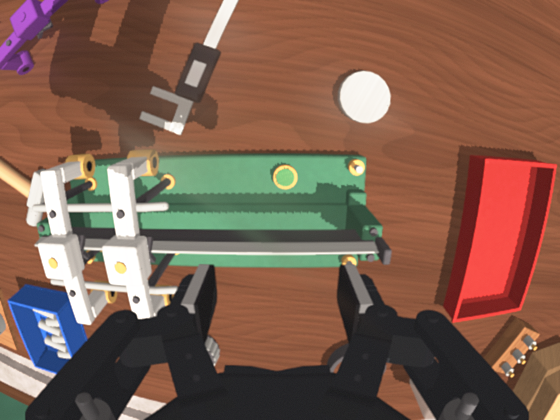

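The wrist view shows the hub dots at (120,268) and (52,263), the stop foot near (380,247), and the base screws at (357,168) and (349,262). I'll cross-check these positions.

```bash
cat >> h.py <<'E'
def watz(c,u,v,z):
    x,y=u-c['cx'],v-c['cy'];r=np.hypot(x,y);t=r/c['fx'];d=np.array([np.sin(t)*x/r,np.sin(t)*y/r,np.cos(t)])
    d=rot(c)@d;o=np.array(c['origin']);return o+d*(z-o[2])/d[2]
E
python3 - <<'E'
from h import *
c=load('w1')
for n,u,v,z in(('hub1',120,268,.166),('hub2',52,263,.166),('stopfoot',377,247,.13),('edge mid',250,247,.13),('edge r',160,245,.13),('screw',357,168,.022)):
  print(n,watz(c,u,v,z).round(4))
E
```

```text
hub1 [ 0.536  -0.1286  0.166 ]
hub2 [ 0.5488 -0.2093  0.166 ]
stopfoot [0.4935 0.1039 0.13  ]
edge mid [ 0.511 -0.015  0.13 ]
edge r [ 0.524  -0.1015  0.13  ]
screw [0.4383 0.0971 0.022 ]
```

{"method": "move_arm", "body": {"plan": [0.5,-0.9,0,0,0,0,1,-1.8,0,0,0,0,1.42,-2.63,0,0,0,0,1.42,-2.63,-0.4,0,0,0,1.42,-2.63,-0.9,0,0,0,1.42,-2.63,-1.4,0,0,0,1.42,-2.63,-1.8,0,0,0,1.42,-2.63,-2.2,0,0,0,1.42,-2.63,-2.4,0,0,0,1.42,-2.63,-2.4,0,0,0]}}

```text
time_s: 3.02
eef_pos: [0.5358, -0.1287, 0.1396]
eef_rot: [-0.001, -0.077, 0.997, 0.0]
wrist_force: [0.7, 0.2, -0.1]
opening: 0.703
grasp_force: 0.0
```

{"method": "move_arm", "body": {"plan": [0,0,0,0,0,0,0,0,0,0,0,0,0,0,0,0,0,0,0,0,0,0,0,0,0,0,0,0,0,0,0,0,0,0,0,0], "grip": 10}}

```text
time_s: 3.78
eef_pos: [0.5369, -0.1296, 0.1413]
eef_rot: [0.001, -0.077, 0.997, -0.0]
wrist_force: [-1.1, 2.3, 7.3]
opening: 0.41
grasp_force: 61.8
```

```bash
python3 - <<'E'
from h import *
c=snap('scene','s2.png')['pixels'][130:290,200:360,::-1];w=snap('wrist','w2.png')['pixels'][:,:,::-1]
im=np.zeros((400,800,3),np.uint8);im[:,:400]=cv2.resize(c,(400,400));im[:300,400:]=cv2.resize(w,(400,300));cv2.imwrite('pics/c2.png',im)
o=ctrl.get_obs();print(o['eef_pos'],o['eef_rot'],o['opening']*85.4,o['grasp_force'],o['wrist_force'])
E
```

```text
[ 0.53692947 -0.12954148  0.14129805] [ 1.02268575e-03 -7.65537920e-02  9.97064907e-01 -2.05263762e-04] 34.72453717200768 61.803706884384155 [-1.23509016  2.46959318  5.9829603 ]
```

View pics/c2.png

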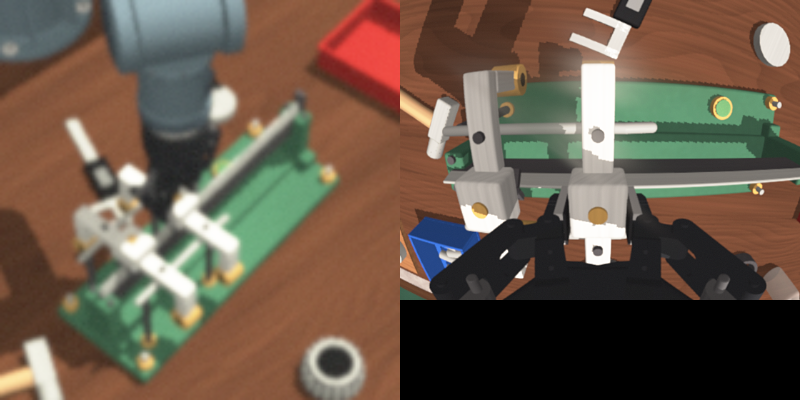

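{"method": "move_arm", "body": {"plan": [0,0,0.15,0,0,0,0,0,0.25,0,0,0,-0.05,0.3,0.25,0,0,0,-0.14,0.9,0.25,0,0,0,-0.25,1.6,0.25,0,0,0,-0.36,2.3,0.25,0,0,0,-0.45,2.9,0.25,0,0,0,-0.52,3.35,0.25,0,0,0,-0.54,3.46,0.25,0,0,0,-0.54,3.46,0.25,0,0,0]}}

```text
time_s: 5.12
eef_pos: [0.5087, 0.0438, 0.1522]
eef_rot: [-0.0, -0.077, 0.997, -0.0]
wrist_force: [0.8, -0.3, -4.8]
opening: 0.409
grasp_force: 61.0
```

```bash
python3 - <<'E'
from h import *
w=snap('wrist','w3.png')['pixels'][:,:,::-1];s=snap('scene','s3.png')['pixels'][130:290,200:360,::-1]
im=np.zeros((420,800,3),np.uint8);im[:,:420]=cv2.resize(s,(420,420),interpolation=cv2.INTER_CUBIC);im[:285,420:]=cv2.resize(w,(380,285));cv2.imwrite('pics/c3.png',im)
o=ctrl.get_obs();print(o['eef_pos'],o['opening']*85.4,o['wrist_force'],o['torque'])
E
```

```text
[0.5091538  0.0429355  0.15240411] 35.0150333203526 [-0.5410837  -0.30917202 -3.81769724] [ 0.00121693 -0.0398115   0.03927386]
```

View pics/c3.png

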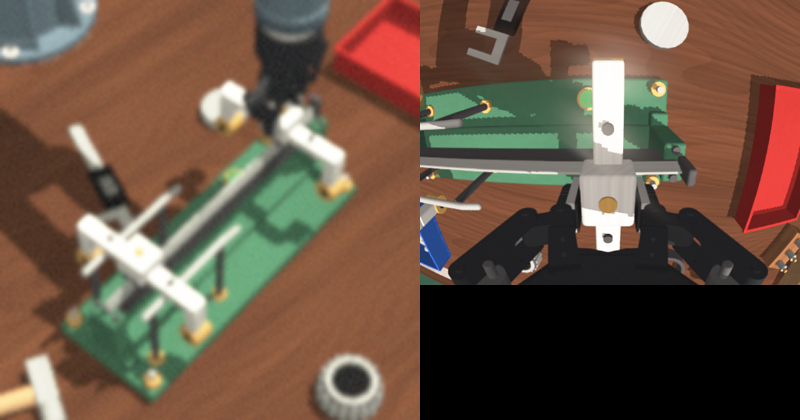

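{"method": "move_arm", "body": {"plan": [0,0,-0.1,0,0,0,0,0,-0.18,0,0,0,0,0,-0.23,0,0,0,0,0,-0.26,0,0,0,0,0,-0.26,0,0,0]}}

```text
time_s: 5.85
eef_pos: [0.5099, 0.0432, 0.1399]
eef_rot: [0.001, -0.077, 0.997, -0.0]
wrist_force: [1.0, -0.2, -2.6]
opening: 0.405
grasp_force: 61.5
```

{"method": "move_arm", "body": {"plan": [0,0,-0.03,0,0,0,0,0,-0.05,0,0,0,0,0,-0.05,0,0,0]}}

```text
time_s: 6.22
eef_pos: [0.5101, 0.0433, 0.1396]
eef_rot: [0.001, -0.077, 0.997, -0.0]
wrist_force: [-5.5, 0.4, 15.8]
opening: 0.408
grasp_force: 63.8
```

{"method": "move_arm", "body": {"plan": [0,0,0.04,0,0,0,0,0,0.04,0,0,0]}}

```text
time_s: 6.48
eef_pos: [0.5099, 0.0433, 0.1398]
eef_rot: [0.001, -0.077, 0.997, -0.0]
wrist_force: [0.3, -0.0, 5.9]
opening: 0.407
grasp_force: 62.0
```

{"method": "move_arm", "body": {"plan": [0,0,0,0,0,0,0,0,0,0,0,0,0,0,0,0,0,0,0,0,0,0,0,0,0,0,0.3,0,0,0,0,0,0.8,0,0,0,0,0,1.5,0,0,0,0,0,2.2,0,0,0,0,0,2.2,0,0,0], "grip": 58}}

```text
time_s: 7.6
eef_pos: [0.5113, 0.0432, 0.2535]
eef_rot: [0.004, -0.077, 0.997, -0.001]
wrist_force: [0.6, 0.8, -0.4]
opening: 0.68
grasp_force: 0.0
```

{"method": "move_arm", "body": {"plan": [0.1,-0.9,0,0,0,0,0.25,-1.9,0,0,0,0,0.4,-2.9,0,0,0,0,0.55,-3.9,0,0,0,0,0.7,-4.6,0,0,0,0,0.78,-5.05,0,0,0,0,0.78,-5.05,0,0,0,0,0.78,-5.05,0,0,0,0,0.78,-5.05,0,0,0,0,0.78,-5.05,0,0,0,0]}}

```text
time_s: 8.85
eef_pos: [0.5482, -0.2081, 0.2491]
eef_rot: [0.0, -0.077, 0.997, -0.0]
wrist_force: [0.2, -0.7, -0.0]
opening: 0.678
grasp_force: 0.0
```

```bash
python3 - <<'E'
from h import *
w=snap('wrist','w4.png')['pixels'][:,:,::-1];s=snap('scene','s4.png')['pixels'][130:290,200:360,::-1]
im=np.zeros((420,800,3),np.uint8);im[:,:420]=cv2.resize(s,(420,420),interpolation=cv2.INTER_CUBIC);im[:285,420:]=cv2.resize(w,(380,285));cv2.imwrite('pics/c4.png',im)
o=ctrl.get_obs();print(o['time_s'],o['eef_pos'],o['opening']*85.4,o['wrist_force'],o['torque'])
E
```

```text
8.95 [ 0.54820344 -0.20848265  0.2491391 ] 57.846239662147866 [0.45428514 0.63631635 0.63939761] [-0.04095686 -0.0025476  -0.02262319]
```

View pics/c4.png

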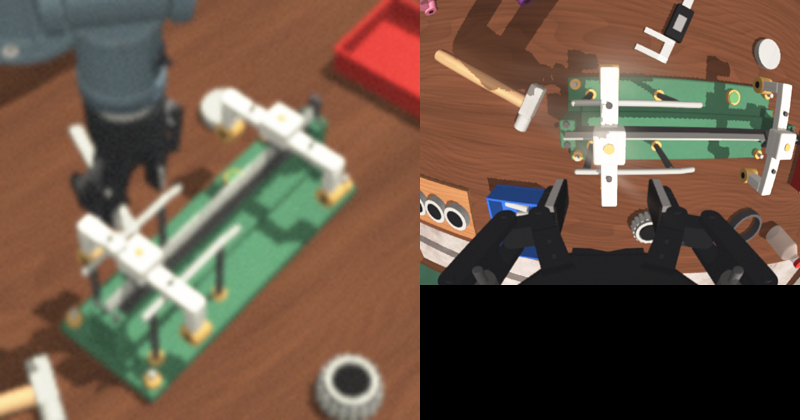

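Beam 1 hangs near the stop and looks roughly level, though it may still be swinging. Beam 2 is under the gripper, so I'll descend and grip it.

{"method": "move_arm", "body": {"plan": [0,0,-0.5,0,0,0,0,0,-1.1,0,0,0,0,0,-1.6,0,0,0,0,0,-2.0,0,0,0,0,0,-2.2,0,0,0,0,0,-2.2,0,0,0]}}

```text
time_s: 9.7
eef_pos: [0.5478, -0.2088, 0.1385]
eef_rot: [-0.0, -0.077, 0.997, 0.0]
wrist_force: [0.4, 0.3, 0.2]
opening: 0.675
grasp_force: 0.0
```

{"method": "move_arm", "body": {"plan": [0,0,0,0,0,0,0,0,0,0,0,0,0,0,0,0,0,0,0,0,0,0,0,0,0,0,0,0,0,0,0,0,0,0,0,0], "grip": 10}}

```text
time_s: 10.45
eef_pos: [0.5489, -0.2093, 0.1404]
eef_rot: [0.001, -0.077, 0.997, -0.001]
wrist_force: [0.1, 1.9, 5.9]
opening: 0.41
grasp_force: 62.1
```

```bash
python3 - <<'E'
from h import *
s=snap('scene','s5.png')['pixels'][130:290,200:360,::-1];q=load('s4')['pixels'][130:290,200:360,::-1]
a=load('s3')
f=lambda p:cv2.resize(p[20:100,65:145],(400,400),interpolation=cv2.INTER_CUBIC)
cv2.imwrite('pics/c5.png',np.hstack([f(q),f(s)]))
o=ctrl.get_obs();print(o['time_s'],o['eef_pos'],o['opening']*85.4,o['wrist_force'])
E
```

```text
10.5 [ 0.54890821 -0.20923395  0.14045306] 34.99918501830809 [-0.85039816  1.84672544  6.20227158]
```

View pics/c5.png

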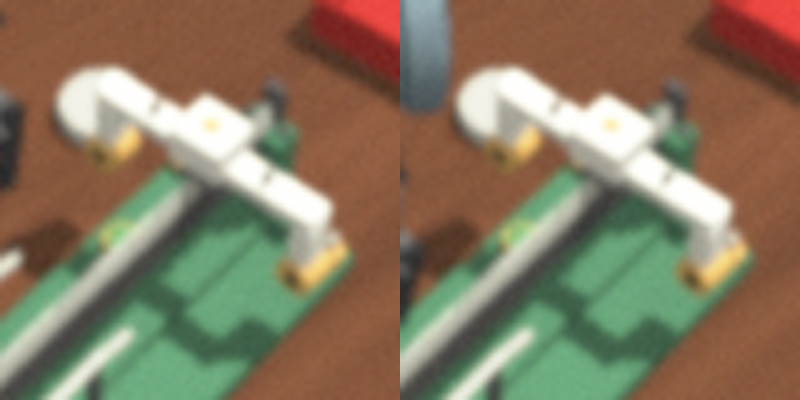

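Beam 1 has the same slope in both frames, parallel to the parked beam, so it is level and still: it is the true one. Next I'll take beam 2 to y ≈ +35 mm.

{"method": "move_arm", "body": {"plan": [0,0,0.15,0,0,0,0,0,0.25,0,0,0,-0.05,0.3,0.25,0,0,0,-0.14,0.9,0.25,0,0,0,-0.25,1.6,0.25,0,0,0,-0.36,2.3,0.25,0,0,0,-0.45,2.9,0.25,0,0,0,-0.49,3.16,0.25,0,0,0,-0.49,3.16,0.25,0,0,0,-0.49,3.16,0.25,0,0,0]}}

```text
time_s: 11.75
eef_pos: [0.5238, -0.0518, 0.1515]
eef_rot: [0.0, -0.076, 0.997, -0.0]
wrist_force: [0.3, -0.1, -6.0]
opening: 0.414
grasp_force: 61.2
```

{"method": "move_arm", "body": {"plan": [0,0,-0.1,0,0,0,0,0,-0.18,0,0,0,0,0,-0.23,0,0,0,0,0,-0.26,0,0,0,0,0,-0.26,0,0,0]}}

```text
time_s: 12.38
eef_pos: [0.5238, -0.0513, 0.1389]
eef_rot: [0.0, -0.077, 0.997, -0.0]
wrist_force: [-3.0, -0.5, 0.7]
opening: 0.408
grasp_force: 62.0
```

{"method": "move_arm", "body": {"plan": [-0.02,0,-0.015,0,0,0,-0.02,0,-0.015,0,0,0]}}

```text
time_s: 12.62
eef_pos: [0.5237, -0.0514, 0.1389]
eef_rot: [0.001, -0.077, 0.997, -0.001]
wrist_force: [-1.0, -0.1, 5.4]
opening: 0.412
grasp_force: 62.4
```

{"method": "move_arm", "body": {"plan": [0,0,0,0,0,0,0,0,0,0,0,0,0,0,0,0,0,0,0,0,0,0,0,0,0,0,0.3,0,0,0,0,0,0.8,0,0,0,0,0,1.5,0,0,0,0,0,2.2,0,0,0,0,0,2.2,0,0,0,0,0,2.2,0,0,0], "grip": 58}}

```text
time_s: 13.88
eef_pos: [0.5224, -0.051, 0.2479]
eef_rot: [0.0, -0.077, 0.997, -0.0]
wrist_force: [0.2, 0.9, 0.5]
opening: 0.678
grasp_force: 0.0
```

{"method": "move_arm", "body": {"plan": [0,0,0,0,0,0,0,0,0,0,0,0,0,0,0,0,0,0,0,0,0,0,0,0,0,0,0,0,0,0,0,0,0,0,0,0,0,0,0,0,0,0,0,0,0,0,0,0,0,0,0,0,0,0,0,0,0,0,0,0]}}

```text
time_s: 15.12
eef_pos: [0.5226, -0.0511, 0.2477]
eef_rot: [-0.0, -0.077, 0.997, -0.0]
wrist_force: [0.7, 0.1, -0.2]
opening: 0.684
grasp_force: 0.0
```

{"method": "move_arm", "body": {"plan": [0,0,0,0,0,0,0,0,0,0,0,0,0,0,0,0,0,0,0,0,0,0,0,0,0,0,0,0,0,0,0,0,0,0,0,0,0,0,0,0,0,0,0,0,0,0,0,0,0,0,0,0,0,0,0,0,0,0,0,0]}}

```text
time_s: 16.38
eef_pos: [0.5226, -0.0511, 0.2477]
eef_rot: [-0.0, -0.077, 0.997, 0.0]
wrist_force: [0.6, 0.5, -0.1]
opening: 0.683
grasp_force: 0.0
```

{"method": "move_arm", "body": {"plan": [0,0,0,0,0,0,0,0,0,0,0,0,0,0,0,0,0,0,0,0,0,0,0,0,0,0,0,0,0,0,0,0,0,0,0,0,0,0,0,0,0,0,0,0,0,0,0,0,0,0,0,0,0,0,0,0,0,0,0,0]}}

```text
time_s: 17.62
eef_pos: [0.5226, -0.0511, 0.2477]
eef_rot: [0.0, -0.077, 0.997, -0.0]
wrist_force: [-0.0, -1.0, 0.6]
opening: 0.683
grasp_force: 0.0
```

```bash
python3 - <<'E'
from h import *
w=snap('wrist','w6.png')['pixels'][:,:,::-1];s=snap('scene','s6.png')['pixels'][130:290,200:360,::-1]
im=np.zeros((420,800,3),np.uint8);im[:,:420]=cv2.resize(s,(420,420),interpolation=cv2.INTER_CUBIC);im[:285,420:]=cv2.resize(w,(380,285));cv2.imwrite('pics/c6.png',im)
o=ctrl.get_obs();print(o['time_s'],o['eef_pos'],o['opening']*85.4,o['wrist_force'])
E
```

```text
17.725 [ 0.52261525 -0.0510872   0.24772399] 58.03195875432892 [-0.22581667  0.16433575  0.38969909]
```

View pics/c6.png

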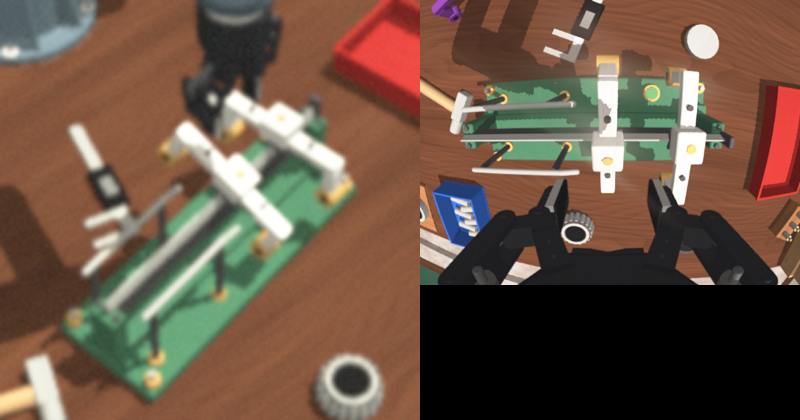

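Beam 2 dips at its far (+x) end, from crop (180,130) down to (285,230), so it is the reject. Beam 1 stays level. I'll locate beam 2's hub from the wrist dot at full pixel (276,237).

```bash
python3 - <<'E'
from h import *
c=load('w6');print(watz(c,275.6,237,.162),watz(c,(691-420)*560/380,150*420/285,.164))
E
```

```text
[ 0.53730693 -0.0500934   0.162     ] [0.50937426 0.04318136 0.164     ]
```

{"method": "move_arm", "body": {"plan": [0.16,0.02,-0.4,0,0,0,0.16,0.02,-1,0,0,0,0.16,0.02,-1.5,0,0,0,0.16,0.02,-1.9,0,0,0,0.16,0.02,-2.15,0,0,0,0.16,0.02,-2.15,0,0,0]}}

```text
time_s: 18.48
eef_pos: [0.5301, -0.0499, 0.1395]
eef_rot: [-0.001, -0.077, 0.997, 0.0]
wrist_force: [-0.6, 1.1, 0.4]
opening: 0.681
grasp_force: 0.0
```

{"method": "move_arm", "body": {"plan": [0,0,0,0,0,0,0,0,0,0,0,0,0,0,0,0,0,0,0,0,0,0,0,0,0,0,0,0,0,0,0,0,0,0,0,0], "grip": 10}}

```text
time_s: 19.23
eef_pos: [0.5314, -0.0504, 0.1414]
eef_rot: [0.001, -0.077, 0.997, -0.0]
wrist_force: [-0.3, -0.4, 6.1]
opening: 0.411
grasp_force: 61.6
```

{"method": "move_arm", "body": {"plan": [0,0,0.2,0,0,0,0,0,0.6,0,0,0,0,0,1.1,0,0,0,0,0,1.6,0,0,0,0,0,2.1,0,0,0,0,0,2.6,0,0,0,0,0,3,0,0,0,0,0,3.2,0,0,0,0,0,3.2,0,0,0]}}

```text
time_s: 20.35
eef_pos: [0.5306, -0.05, 0.3003]
eef_rot: [0.0, -0.077, 0.997, -0.0]
wrist_force: [-0.1, 0.2, -5.3]
opening: 0.409
grasp_force: 60.7
```

```bash
python3 - <<'E'
from h import *
w=snap('wrist','w7.png')['pixels'][:,:,::-1];s=snap('scene','s7.png')['pixels'][90:290,200:400,::-1]
im=np.zeros((420,800,3),np.uint8);im[:,:420]=cv2.resize(s,(420,420),interpolation=cv2.INTER_CUBIC);im[:285,420:]=cv2.resize(w,(380,285));cv2.imwrite('pics/c7.png',im)
o=ctrl.get_obs();print(o['time_s'],o['eef_pos'],o['opening']*85.4,o['wrist_force'],o['q'])
E
```

```text
20.45 [ 0.53001105 -0.04988419  0.29901496] 34.52074479728364 [-0.21726454  0.06684817 -5.01597995] [-3.16973651e-01  3.55816953e-02  1.62920266e+00  4.12342934e-06
  1.47880769e+00 -2.04095355e+00]
```

View pics/c7.png

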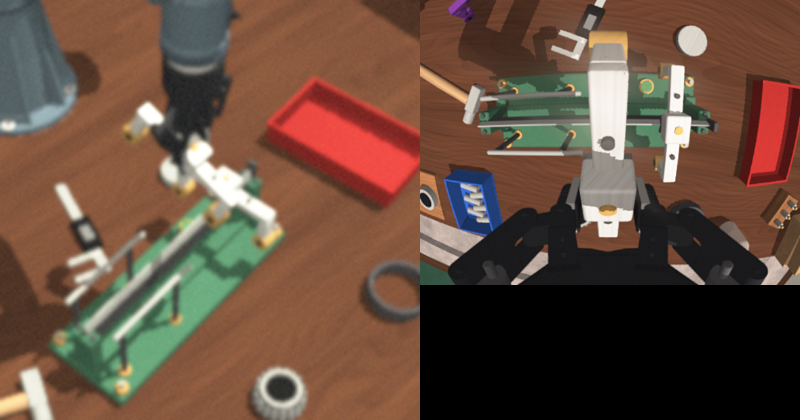

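{"method": "move_arm", "body": {"plan": [-0.03,0.4,0,0.005,-0.035,0,-0.08,1.2,0,0.011,-0.07,0,-0.15,2.1,0,0.017,-0.11,0,-0.21,3.1,0,0.024,-0.155,0,-0.28,4.2,0,0.031,-0.2,0,-0.35,5.2,0,0.037,-0.24,0,-0.42,6.2,0,0.043,-0.28,0,-0.48,7.1,0,0.049,-0.315,0,-0.52,7.8,0,0.053,-0.345,0,-0.54,8.1,0,0.0535,-0.346,0.02]}}

```text
time_s: 21.7
eef_pos: [0.5011, 0.3572, 0.2987]
eef_rot: [0.172, -0.087, 0.981, 0.014]
wrist_force: [0.2, -0.1, -4.9]
opening: 0.408
grasp_force: 61.4
```

{"method": "move_arm", "body": {"plan": [0,0,0,0,0,0,0,0,0,0,0,0,0,0,0,0,0,0]}}

```text
time_s: 22.08
eef_pos: [0.504, 0.3538, 0.3002]
eef_rot: [0.174, -0.084, 0.981, 0.013]
wrist_force: [0.0, -0.1, -5.6]
opening: 0.409
grasp_force: 61.5
```

```bash
python3 - <<'E'
from h import *
w=snap('top','t8.png')['pixels'][150:290,90:290,::-1];s=snap('scene','s8.png')['pixels'][60:260,240:440,::-1]
im=np.zeros((420,800,3),np.uint8);im[:,:420]=cv2.resize(s,(420,420),interpolation=cv2.INTER_CUBIC);im[:266,420:]=cv2.resize(w,(380,266));cv2.imwrite('pics/c8.png',im)
o=ctrl.get_obs();print(o['time_s'],o['eef_pos'],o['eef_rot'],o['opening']*85.4,o['wrist_force'],o['q'])
E
```

```text
22.175 [0.50400342 0.35402096 0.3002539 ] [ 0.1736422  -0.08456493  0.98108246  0.01320512] 34.526785292925815 [-0.23495285 -0.16490069 -6.15514178] [ 0.4754292   0.01623367  1.68507358 -0.11844553  1.10882067 -1.23223763]
```

View pics/c8.png

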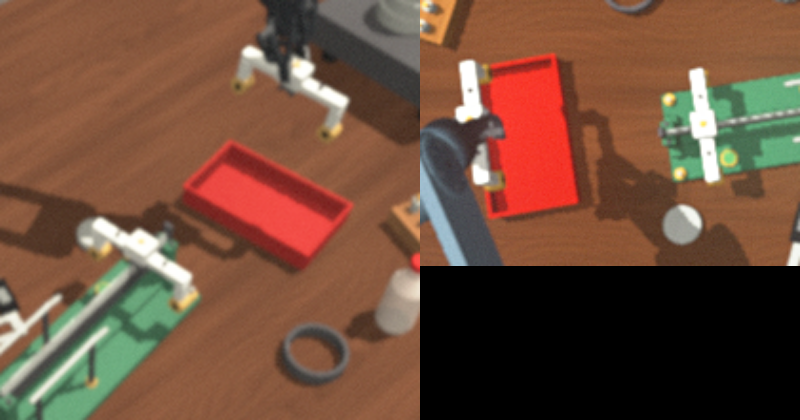

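{"method": "move_arm", "body": {"plan": [0,0,-0.5,0,0,0,0,0,-1.2,0,0,0,0,0,-1.9,0,0,0,0,0,-2.6,0,0,0,0,0,-3.2,0,0,0,0,0,-3.7,0,0,0,0,0,-4,0,0,0,0,0,-4.2,0,0,0,0,0,-4.3,0,0,0,0,0,-4.35,0,0,0]}}

```text
time_s: 23.42
eef_pos: [0.5041, 0.3551, 0.0832]
eef_rot: [0.174, -0.085, 0.981, 0.014]
wrist_force: [-0.2, 0.4, -5.1]
opening: 0.407
grasp_force: 61.4
```

{"method": "move_arm", "body": {"plan": [0,0,-0.05,0,0,0,0,0,-0.1,0,0,0,0,0,-0.1,0,0,0]}}

```text
time_s: 23.8
eef_pos: [0.5044, 0.3556, 0.0802]
eef_rot: [0.175, -0.085, 0.981, 0.014]
wrist_force: [-9.0, -3.7, 10.0]
opening: 0.414
grasp_force: 63.6
```

{"method": "move_arm", "body": {"plan": [0,0,0,0,0,0,0,0,0,0,0,0,0,0,0,0,0,0,0,0,0,0,0,0,0,0,0.2,0,0,0,0,0,0.7,0,0,0,0,0,1.4,0,0,0,0,0,2.2,0,0,0,0,0,3,0,0,0,0,0,4,0,0,0], "grip": 58}}

```text
time_s: 25.05
eef_pos: [0.503, 0.3546, 0.279]
eef_rot: [0.173, -0.085, 0.981, 0.013]
wrist_force: [-0.2, 0.7, -0.1]
opening: 0.679
grasp_force: 0.0
```

{"method": "move_arm", "body": {"plan": [-1,0,0.6,0,0,0,-2,0,1,0,0,0,-3,0,1,0,0,0,-3,0,1,0,0,0,-3,0,1,0,0,0]}}

```text
time_s: 25.68
eef_pos: [0.3539, 0.3551, 0.3285]
eef_rot: [0.174, -0.086, 0.981, 0.014]
wrist_force: [1.2, -0.9, 0.0]
opening: 0.676
grasp_force: 0.0
```

```bash
python3 - <<'E'
from h import *
w=snap('top','t9.png')['pixels'][150:290,90:290,::-1];s=snap('scene','s9.png')['pixels'][90:290,220:420,::-1]
im=np.zeros((420,800,3),np.uint8);im[:,:420]=cv2.resize(s,(420,420),interpolation=cv2.INTER_CUBIC);im[:266,420:]=cv2.resize(w,(380,266));cv2.imwrite('pics/c9.png',im)
o=ctrl.get_obs();print(o['time_s'],o['eef_pos'],o['opening']*85.4,o['wrist_force'])
E
```

```text
25.775 [0.35444685 0.35478091 0.32782016] 57.989455669741155 [ 0.00823452  0.31661288 -0.12115129]
```

View pics/c9.png

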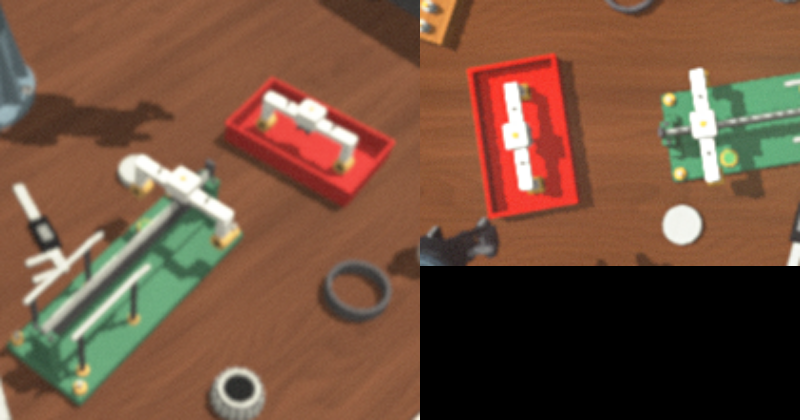

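The picture shows the reject beam standing in the middle of the tray, at top crop (515,135). The other beam hangs level on the edge at (702,124), and the gripper is clear, so I'm handing in.

```bash
python3 -c "
from bench import ctrl
print(ctrl.hand_in())"
```

```text
the job is handed in; nothing more can be done
None
```

I handed the job in at about 26 s: the beam parked farthest right dipped and is standing in the red reject tray, the other hangs level on the free part of the edge, and the rings weren't touched. The hand-in returned no verdict, so this rests on the last camera pictures.

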